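Pin the sampler holder and rock its locating block free

ROBOT

A 6-joint arm with a two-finger parallel gripper is mounted at the origin on the work surface. World frame = base frame: x ahead of the robot, y to its left, z up, the work surface at z = 0. Lengths are in m, angles in rad, forces in N, time in s.
With the tool pointing down it reaches from about 0.25 to 0.725 m from the base axis. Payload 9.7 kg.
Tool frame: the origin (TCP) lies on the centre line of the jaws, within the pads' length; the fingertips stand 22 mm ahead of it and the grasp point (between the pads) lies 3 mm ahead of it; z points along the fingers, y is the direction in which the jaws open and shut (so a half turn about z gives the same grasp; the last joint's range is limited). The gripper opens to 85 mm and grips with 20 to 120 N. Pads are 22 mm wide; open, the fingers measure 114 mm over their backs; the gripper's body (76 mm by 85 mm) begins 54 mm behind the grasp point. The pads swing forward as they close: fully open they stand 13 mm farther back than shut.
Start: joints at [1.231, 0.087, 0.176, 1.66, 0, 1.571], TCP at [0.183, 0.519, 0.253] pointing down, gripper open.
Joint ranges: [-3.13, 3.13], [-0.85, 1.81], [-1.15, 1.24], [-2.2, 2.28], [-1.44, 1.52], [-3.14, 3.14]. Speed limits (rad/s): [2.22, 2.22, 2.57, 3.14, 3.14, 3.14].

INTERFACE

Orientations are given as a 3x3 rotation matrix whose columns are the frame's x, y, z axes.
In Python, from cell import bot gives the robot as it stands.
- The arm moves only by the shell command python3 -m inch 'ROWS'. ROWS is JSON, a list of rows, each an object of numbers: "fingers": the gripper's target within -1 to 1 (shut at 1, half-way at 0, fully open at -1); "tx", "ty", "tz": the shift along the world's x, y, z in mm; "turn": the turn about the world's z in rad. In form: [{"fingers": .., "tx": .., "ty": .., "tz": .., "turn": ..}, ...]. A call has exactly 10 rows; each row shifts and turns the commanded pose from where the row before left it; what a row does not reach is not made up. A row lasts 1/12 s, in which the tool goes at most 41.7 mm and 7.16 degrees, less where a joint would pass 70% of its speed; a pose out of reach is approached as far as the arm can. A call with a gripper value outside its range is refused whole. The fingers move at their own pace and stop on an object; the grip force is fixed at half the most. Time passes only in rows, so rows that do not move let the fingers close, or fill a call up. It gives the time, the measured TCP pose, the force and the opening at its end, in the units of the state.
- bot.sense(): the state, without advancing time (a new reading comes with each control period).
- bot.read_camera(name): name is "scene" or "side" or "wrist"; returns (picture, depth): 400x640x3 uint8, blue, green, red; 400x640 float32, m along the optical axis (not along the pixel's ray), 0 where there is no reading.
- bot.camera_model(name): a dict with "fovy" (degrees; the focal length in pixels is half the picture's height over the tangent of half this angle, whatever the lens; pixels are square), "cx", "cy" (the principal point, pixels), "R" (3x3) and "t" (3): a world point X has camera coordinates R X + t. Camera axes: x right, y down, z forward; pixel columns grow to the right and rows downward; lengths in m; the calibration is good to about 2 mm. A picture is of the moment at which its call begins: read the wrist's pose just before it. camera_model takes no time and is no camera call; for the wrist camera it gives the pose at the moment of the call.
- bot.job_done(): hands the job in, once; it reports no verdict.
The state is a dict: "time": time; "joint_pos": joint angles; "joint_velocities": joint speeds; "effort": joint torques, N m; "tool_pos": TCP position; "orientation": TCP orientation; "ft_force": force on the tool from outside, world axes, zero at the start; "torque": the same for the moment, N m; "grip_width": opening from 0.0 (shut) to 1.0 (fully open).
Only numpy, scipy, OpenCV 4.12 (cv2) and the standard library are available. Lean on these libraries where they do the work, as an engineer would, in place of code of your own. Each camera call takes 0.05 s, during which the arm holds its last target.

TASK

First push the red-headed pin of the holder down through the fork and lug until its head sits fully home on the fork. Then grip the blue handle of the locating block, rock the block side to side towards one orange catch and then the other until both catches have been pushed back and it comes free, and lift it straight up just clear of the holder, about 2 cm above its white housings. Finish while still holding it there, upright, still and above its pocket; leave the jars, tools and glassware around alone.

Things in the scene. Friction and masses are not known exactly. Their poses are not given: they have to be found in the camera images.
- holder: Fixed holder: dark steel bed 100 (x) x 212 (y) x 16 mm. Origin on the work surface under the pocket's centre; z up, y along the bed towards the pin. Pocket 28 (x) x 14 (y) mm, its floor 6 mm above the work surface. White catch housings, 36 mm wide, from 24 to 58 mm either side along y, tops 63 mm high. Steel fork with brass lug between its plates at y +105 mm, top 44 mm high; upright 9 mm holes in line.
- pin_head (a point): Top centre of the pin's red head (20 mm across, 6 mm thick, 8 mm steel shank), standing upright in the fork at the holder's y +105 mm. Its height is 70 mm when fully up, 50 mm when home with the head on the fork. Pushing it down takes about 6 N, then it stops hard; it stays where it is left.
- pin (a joint): How far the pin is pushed down, m: 0 fully up, 0.020 head seated on the fork. Starts between 0 and 0.006.
- block_grip (a point): Centre of the locating block's blue handle plate: 12 mm thick (x), 40 wide (y), 46 high; pinch it across its thickness from above. Axes as the holder's while seated. Block 106 mm high, about 0.22 kg; this point is 83 mm above its underside. Below the plate, from 14 to 60 mm above the underside, an aluminium body 30 (x) x 26 (y) mm with a groove 4 mm deep, 12 mm high in its +y and -y faces for the catches.
- block_foot (a point): Centre of the block's underside: a tongue 26 (x) x 12 (y) x 14 mm standing 10 mm deep in the pocket, 6 mm above the work surface. A straight pull lifts it only 2 mm: the catches lock it. Tip the block about this foot along the holder's y, 0.12 to 0.17 rad from upright (the handle's centre moves 10 to 14 mm), first one way, then the other: 6 to 12 N at the handle. Beyond 0.19 rad it jams.
- catch_a (a joint): How far the orange catch on the holder's +y side is pushed back from the block, m: 0 in the groove (starts at 0 to 0.001), end stop 0.009. Stiff (10 N), stays where it is pushed; tipping the handle towards +y pushes it. From 0.004 on it lets the upright block out. 19 mm wide, 8 mm thick, top 56 mm above the work surface.
- catch_b (a joint): The same for the orange catch on the holder's -y side: grows as it is pushed back towards -y.
- septa_jar: Bystander: clear jar with green lid, 44 mm across, 50 mm high, origin at its underside. Leave alone.
- nut_jar: Bystander: amber jar with white lid, 44 mm across, 50 mm high, origin at its underside. Leave alone.
- driver: Bystander: screwdriver with grey handle, 160 mm long, lying; its x runs along it. Leave alone.
- spare_pin: Bystander: spare all-steel pin, 8 mm, with 20 mm head, standing on the bench on its shank, about 40 mm high. Leave alone.
- solvent: Bystander: amber solvent bottle, 72 mm across, 150 mm high, origin at its underside. Leave alone.
- beaker: Bystander: glass beaker, 68 mm across, 85 mm high, origin at its underside. Leave alone.
- spanner: Bystander: steel wrench, 150 mm long, lying. Leave alone.
Mind the look-alikes: they are no part of the job. Of the things like the part that bears block_grip, leave any that is green or yellow; of the rest the larger one is meant.

How it is judged:
On the way, in this order (a step that is already met when the one before it is completed fails the run):
1. the pin is pushed home (within 2 mm) while the block is still locked in its pocket (value of joint pin above 0.018 m and z of block_foot in the frame of holder below 0.012 m and value of joint any of catch_a, catch_b below 0.002 m), for 0.2 s.
2. the block, still with its foot in the pocket, has been rocked both ways, so that both catches are pushed back 2.5 mm or more (value of joint each of catch_a, catch_b above 0.0025 m and z of block_foot in the frame of holder below 0.016 m), for 0.05 s.
At the end, for the whole second after the job is handed in: The pin is home within 2 mm and both catches are pushed back at least 2.5 mm; the block is held by the fingers, still (under 3 cm/s) and upright within 0.25 rad, touching nothing of the holder, its underside 3 to 52 mm above the tops of the white housings and within 35 mm of the pocket's axis (value of joint pin above 0.018 m and value of joint each of catch_a, catch_b above 0.0025 m and z of block_foot in the frame of holder between 0.066 and 0.115 m and horizontal distance between block_foot and holder below 0.035 m and angle between block_grip's own z axis and vertical below 0.25 rad and contact force between block and the fingers above 1 N and contact force between block and holder below 0.2 N and linear speed of block below 0.03 m/s); the arm keeps its last pose, push and grip.
It fails at once if a bystander is moved more than 25 mm (distance of any of septa_jar, nut_jar, driver, spare_pin, solvent, beaker, spanner from where it was at the start of the episode above 0.025 m).
It also fails if it takes over 58 s, if anything falls off the work surface, if the arm or the gripper's body presses on something with over 40 N, if the wrist force passes 120 N, or if a joint passes its speed limit or range.

## Working session

There is one attempt and no reset: what is moved stays moved. The work goes in short steps, Python scripts to look and compute and a shell command to move; the robot and the scene stay as the last step left them, time stands still between calls to the robot, and variables do not carry over. Pictures are saved under pics/ and viewed, and the job is handed in when it is done.

```bash
ls; mkdir -p pics; python3 - <<'E'
from cell import bot
import cv2
s=bot.sense(); print(s)
for n in ("scene","side","wrist"):
    m=bot.camera_model(n); print(n,m)
    p,d=bot.read_camera(n); cv2.imwrite(f"pics/{n}0.png",p)
    import numpy as np; np.savez(f"{n}0.npz",p=p,d=d,R=m["R"],t=m["t"],f=m["fovy"],c=[m["cx"],m["cy"]])
E
```

```text
pics
{'time': 0.0, 'joint_pos': array([1.23097669e+00, 8.74612023e-02, 1.75134439e-01, 1.65980535e+00,
       4.01110863e-05, 1.57080789e+00]), 'joint_velocities': array([-7.61425927e-04, -1.10448127e-03,  1.23089046e-03,  1.63497669e-04,
        6.99973994e-05,  1.21475956e-03]), 'effort': array([-2.09537211e-03, -5.20403731e+01,  4.64792204e+01,  1.69716740e-02,
       -1.19624356e-04,  2.12589651e-05]), 'tool_pos': array([0.18324709, 0.51836119, 0.25258259]), 'orientation': array([[-9.42810928e-01,  3.33327647e-01, -4.83058647e-04],
       [ 3.33327994e-01,  9.42810106e-01, -1.24603215e-03],
       [ 4.00956104e-05, -1.33578970e-03, -9.99999107e-01]]), 'ft_force': array([ 0.5799612 ,  0.14337779, -0.01014594]), 'torque': array([ 0.05330917,  0.00725958, -0.0005186 ]), 'grip_width': 1.0027608449648435}
scene {'fovy': 53.94604837290444, 'cx': 317.60281273983855, 'cy': 199.65041966143767, 'R': array([[-0.52701709,  0.84968522,  0.01697091],
       [ 0.55652185,  0.36013691, -0.74872214],
       [-0.64228999, -0.38514468, -0.6626667 ]]), 't': array([ 0.287119  , -0.24005061,  1.46134611])}
side {'fovy': 43.97345544186252, 'cx': 306.6364363556639, 'cy': 202.98730871006686, 'R': array([[-0.9973535 , -0.07105424, -0.01540404],
       [-0.04273842,  0.74436884, -0.66639963],
       [ 0.0588168 , -0.66397766, -0.74543561]]), 't': array([0.57253686, 0.08408574, 1.67002454])}
wrist {'fovy': 67.4885590851558, 'cx': 319.05340297603414, 'cy': 198.68304789888398, 'R': array([[ 0.33221685,  0.94320195, -0.00143256],
       [ 0.90159614, -0.31711549,  0.29421451],
       [ 0.27704941, -0.09903461, -0.95573834]]), 't': array([-0.54969557, -0.03868165,  0.37999286])}
```

View pics/scene0.png

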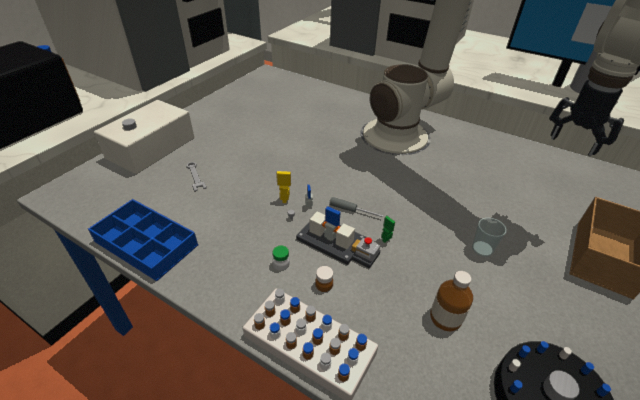

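View pics/side0.png

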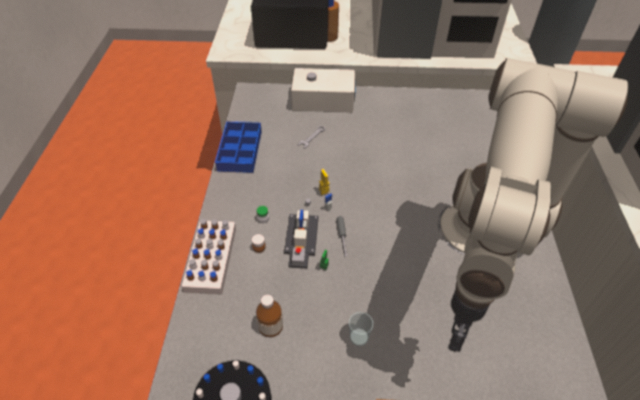

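View pics/wrist0.png

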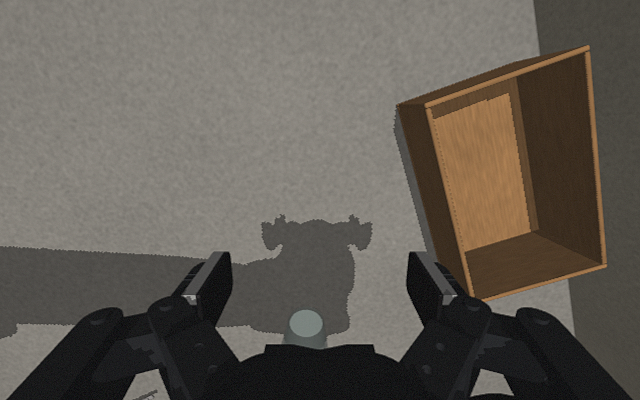

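The scene picture shows the holder around (340,240): blue handle at (333,216), red pin at (368,240), and the smaller blue look-alike at (309,193). The side view has the red pin near (298,251) and the blue handle near (303,215). Next I'll measure these.

```bash
cat > h.py <<'E'
import numpy as np,cv2
def load(n):
    z=np.load(n+".npz"); return z
def foc(z): return 200/np.tan(np.radians(float(z['f']))/2)
def proj(z,X):
    c=z['R']@np.asarray(X,float)+z['t']; f=foc(z); return f*c[0]/c[2]+z['c'][0], f*c[1]/c[2]+z['c'][1]
def ray(z,u,v):
    f=foc(z); d=np.array([(u-z['c'][0])/f,(v-z['c'][1])/f,1.]); R=z['R']; return -R.T@z['t'], R.T@d
def onz(z,u,v,h):
    o,d=ray(z,u,v); return o+d*(h-o[2])/d[2]
def cloud(z):
    v,u=np.mgrid[0:400,0:640]; f=foc(z); D=z['d']
    P=np.stack([(u-z['c'][0])/f*D,(v-z['c'][1])/f*D,D],-1)
    return (P-z['t'])@z['R']
def tri(z1,p1,z2,p2):
    o1,d1=ray(z1,*p1);o2,d2=ray(z2,*p2)
    A=np.stack([d1,-d2],1); s=np.linalg.lstsq(A,o2-o1,rcond=None)[0]
    a=o1+s[0]*d1;b=o2+s[1]*d2; return (a+b)/2,np.linalg.norm(a-b)
def masks(p):
    h=cv2.cvtColor(p,cv2.COLOR_BGR2HSV); H,S,V=[h[...,i].astype(int) for i in range(3)]
    return dict(red=((H<5)|(H>174))&(S>150)&(V>90),blue=(H>105)&(H<125)&(S>150)&(V>60),orange=(H>8)&(H<18)&(S>190)&(V>130),
      green=(H>50)&(H<80)&(S>120)&(V>60),white=(S<40)&(V>170),yellow=(H>22)&(H<32)&(S>150)&(V>100))
def blobs(m,amin=8):
    n,l,st,c=cv2.connectedComponentsWithStats(m.astype(np.uint8)); 
    return [(i,st[i],c[i],l==i) for i in range(1,n) if st[i][4]>=amin]
E
python3 - <<'E'
from h import *
np.set_printoptions(precision=4,suppress=True)
for n,box in (("scene0",(230,160,420,310)),("side0",(240,160,370,280))):
    z=load(n);P=cloud(z);M=masks(z['p'])
    img=cv2.resize(z['p'][box[1]:box[3],box[0]:box[2]],None,fx=4,fy=4,interpolation=cv2.INTER_CUBIC)
    cv2.imwrite(f"pics/{n}_crop.png",img)
    for k in M:
        for i,st,c,m in blobs(M[k]):
            if not(box[0]<c[0]<box[2] and box[1]<c[1]<box[3]): continue
            q=P[m&(z['d']>0)]
            print(n,k,st,c,np.median(q,0) if len(q) else None, (q.min(0),q.max(0)) if len(q) else None)
E
```

```text
scene0 red [365 238   7   6  36] [367.8333 240.25  ] [0.5879 0.1721 0.0639] (array([0.578 , 0.1626, 0.0595]), array([0.595 , 0.1801, 0.067 ]))
scene0 blue [308 185   2  13  24] [308.5417 190.5417] [ 0.5113 -0.0523  0.0695] (array([ 0.4934, -0.0647,  0.0462]), array([ 0.517 , -0.0495,  0.0739]))
scene0 blue [326 207  14  19 200] [332.145 215.745] [0.5892 0.069  0.0963] (array([0.5786, 0.049 , 0.0681]), array([0.5926, 0.0861, 0.1143]))
scene0 blue [291 298   8   8  57] [294.6667 301.5614] [0.8348 0.1211 0.0691] (array([0.8257, 0.1124, 0.0658]), array([0.8429, 0.1291, 0.0722]))
scene0 green [385 216  10   8  31] [389.6452 219.5806] [0.5066 0.1934 0.0801] (array([0.4995, 0.1788, 0.077 ]), array([0.5134, 0.2047, 0.084 ]))
scene0 green [383 227   7   6  19] [386.0526 229.6842] [0.5111 0.19   0.0453] (array([0.506 , 0.1812, 0.0429]), array([0.5189, 0.1985, 0.0492]))
scene0 green [387 232   5   5  10] [389.  234.1] [0.5079 0.1987 0.0309] (array([0.4981, 0.1955, 0.0278]), array([0.517 , 0.2011, 0.0315]))
scene0 green [273 246  15  13 161] [280.1615 251.913 ] [0.7253 0.0033 0.0495] (array([ 0.
[... 1838 characters left out ...]
   2   5  10] [304.5 223. ] [0.5763 0.069  0.0688] (array([0.5726, 0.0563, 0.0636]), array([0.5777, 0.0788, 0.071 ]))
side0 white [294 229  12  10  80] [299.6    233.6375] [0.5887 0.1108 0.0649] (array([0.5694, 0.0914, 0.0583]), array([0.6051, 0.1269, 0.0712]))
side0 white [251 233  14  12 125] [257.64  238.312] [0.7225 0.1247 0.0509] (array([ 0.7035,  0.0653, -0.0016]), array([0.7547, 0.1489, 0.0579]))
side0 white [294 253   9   6  27] [298.5926 256.5926] [0.5835 0.1867 0.0457] (array([0.5747, 0.1709, 0.0399]), array([0.5999, 0.1951, 0.0499]))
side0 yellow [322 170   5   8  25] [323.96 173.36] [ 0.5213 -0.1265  0.1062] (array([ 0.514 , -0.1414,  0.0965]), array([ 0.5291, -0.1118,  0.1115]))
```

```bash
ls pics
```

```text
scene0.png
scene0_crop.png
side0.png
side0_crop.png
wrist0.png
```

View pics/scene0_crop.png

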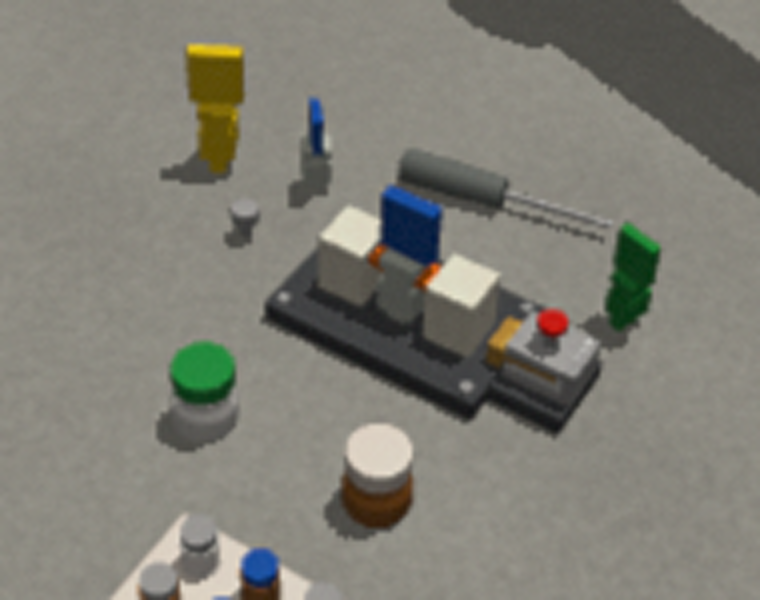

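View pics/side0_crop.png

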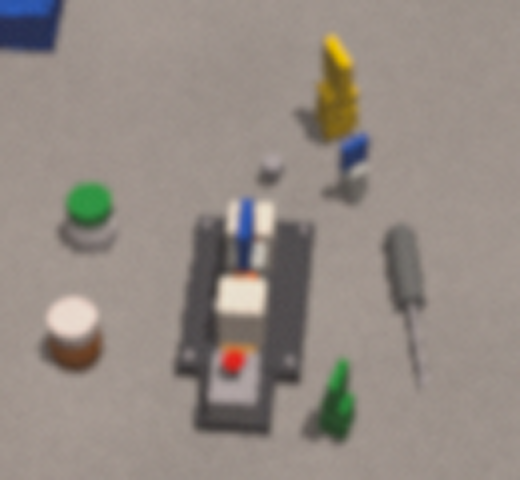

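Both views agree: the holder centre is near (0.586, 0.067), the pin near (0.588, 0.173), and the yaw is about 0. I'll move over the holder, turn the jaws along x, and measure again with the wrist camera.

```bash
python3 -m inch '[{"fingers":-1,"tx":25,"ty":-25,"tz":0,"turn":-0.09},{"fingers":-1,"tx":25,"ty":-25,"tz":0,"turn":-0.09},{"fingers":-1,"tx":25,"ty":-25,"tz":0,"turn":-0.09},{"fingers":-1,"tx":25,"ty":-25,"tz":0,"turn":-0.09},{"fingers":-1,"tx":25,"ty":-25,"tz":0,"turn":-0.09},{"fingers":-1,"tx":25,"ty":-25,"tz":0,"turn":-0.09},{"fingers":-1,"tx":25,"ty":-25,"tz":0,"turn":-0.09},{"fingers":-1,"tx":25,"ty":-25,"tz":0,"turn":-0.09},{"fingers":-1,"tx":25,"ty":-25,"tz":0,"turn":-0.09},{"fingers":-1,"tx":25,"ty":-25,"tz":0,"turn":-0.09}]'
python3 -m inch '[{"fingers":-1,"tx":25,"ty":-20,"tz":0,"turn":-0.06},{"fingers":-1,"tx":25,"ty":-20,"tz":0,"turn":-0.06},{"fingers":-1,"tx":25,"ty":-20,"tz":0,"turn":-0.06},{"fingers":-1,"tx":25,"ty":-20,"tz":0,"turn":-0.06},{"fingers":-1,"tx":25,"ty":-20,"tz":0,"turn":-0.06},{"fingers":-1,"tx":20,"ty":-20,"tz":0,"turn":-0.03},{"fingers":-1,"tx":10,"ty":-20,"tz":0,"turn":0},{"fingers":-1,"tx":0,"ty":0,"tz":0,"turn":0},{"fingers":-1,"tx":0,"ty":0,"tz":0,"turn":0},{"fingers":-1,"tx":0,"ty":0,"tz":0,"turn":0}]'
cat > snap.py <<'E'
from cell import bot
import cv2,sys,numpy as np
tag=sys.argv[1]
for n in sys.argv[2:]:
    m=bot.camera_model(n); p,d=bot.read_camera(n); cv2.imwrite(f"pics/{n}{tag}.png",p)
    np.savez(f"{n}{tag}.npz",p=p,d=d,R=m["R"],t=m["t"],f=m["fovy"],c=[m["cx"],m["cy"]])
E
python3 snap.py 1 wrist
```

```text
time: 0.98
tool_pos: [0.4342, 0.267, 0.2532]
orientation: [[-0.321, 0.947, -0.0], [0.947, 0.321, 0.0], [0.0, -0.0, -1.0]]
ft_force: [1.0, 1.3, 0.3]
grip_width: 0.998
time: 1.82
tool_pos: [0.588, 0.1288, 0.2531]
orientation: [[-0.001, 1.0, -0.001], [1.0, 0.001, 0.0], [0.0, -0.001, -1.0]]
ft_force: [0.1, -0.2, 0.4]
grip_width: 1.003
```

View pics/wrist1.png

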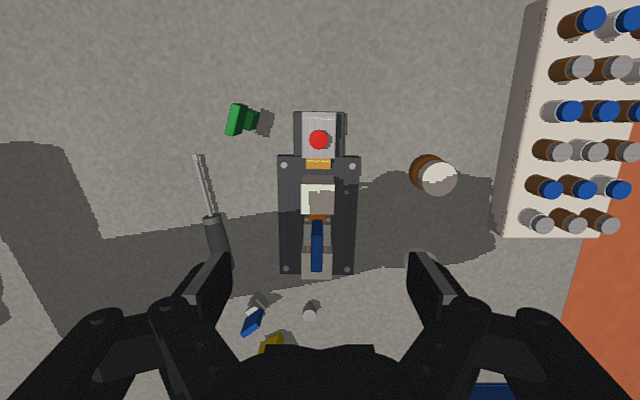

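The wrist view shows the holder upright in the picture: red head at (319,140), handle at (317,245), and bed screws at (283,166), (353,167), (286,269) and (348,269).

```bash
python3 - <<'E'
from h import *
np.set_printoptions(precision=4,suppress=True)
z=load("wrist1");P=cloud(z);M=masks(z['p'])
for k in ("red","blue","orange","white"):
    for i,st,c,m in blobs(M[k]):
        if not(230<c[0]<400 and 100<c[1]<345): continue
        q=P[m]; print(k,st,c,np.median(q,0),q.min(0),q.max(0))
        if k=="red":
            for h in(.064,.067,.07): print(onz(z,*c,h))
        if k=="blue" and st[4]>100:
            t=q[q[:,2]>.108]; print("top",t.mean(0),t.min(0),t.max(0))
            t=t-t.mean(0); w,v=np.linalg.eigh(t[:,:2].T@t[:,:2]); print(v[:,1])
for u,v in ((283,166),(353,167),(286,269),(348,269)): print(onz(z,u,v,.016))
cv2.imwrite("pics/w1c.png",cv2.resize(z['p'][100:300,220:420],None,fx=3,fy=3,interpolation=cv2.INTER_CUBIC))
E
```

```text
red [309 130  19  20 280] [318.2393 139.3357] [0.5865 0.1725 0.065 ] [0.5772 0.1622 0.063 ] [0.5957 0.1815 0.0675]
[0.5867 0.1721 0.064 ]
[0.5867 0.1724 0.067 ]
[0.5867 0.1727 0.07  ]
blue [313 220   9  14  74] [316.7973 225.6486] [0.5856 0.0871 0.0873] [0.5812 0.0866 0.0718] [0.5898 0.0878 0.1084]
blue [311 235  12  37 411] [316.1144 252.7421] [0.5849 0.069  0.1124] [0.5799 0.0482 0.1093] [0.5907 0.2043 0.3742]
top [0.585  0.0693 0.1136] [0.5799 0.0482 0.1093] [0.5907 0.2043 0.3742]
[0.0192 0.9998]
blue [241 309  20  29 281] [250.3523 323.8577] [ 0.5026 -0.0544  0.0666] [ 0.4918 -0.0679  0.0437] [0.5878 0.2043 0.3742]
top [0.5878 0.2043 0.3742] [0.5878 0.2043 0.3742] [0.5878 0.2043 0.3742]
[0. 1.]
orange [314 218   8   1   8] [317.5 218. ] [0.586  0.0835 0.0567] [0.582  0.083  0.0554] [0.5899 0.0839 0.0577]
white [303 112  32  32 350] [315.9286 123.7457] [0.5832 0.1873 0.0445] [0.5701 0.1661 0.0421] [0.6036 0.2043 0.3742]
white [301 184  34  30 413] [311.0218 194.2567] [0.5747 0.118  0.0634] [0.5647 0.0746 0.0151] [0.6038 0.2043 0.3742]
white [246 307  11   8  42] [250.9048 310.3571] [ 0.4986 -0.0518  0.0412] [ 0.4916 -0.0587  0.0395] [ 0.5054 -0.0469  0.0429]
[0.5439 0.1352 0.016 ]
[0.6287 0.1341 0.016 ]
[ 0.5432 -0.0056  0.016 ]
[ 0.6269 -0.0054  0.016 ]
```

View pics/w1c.png

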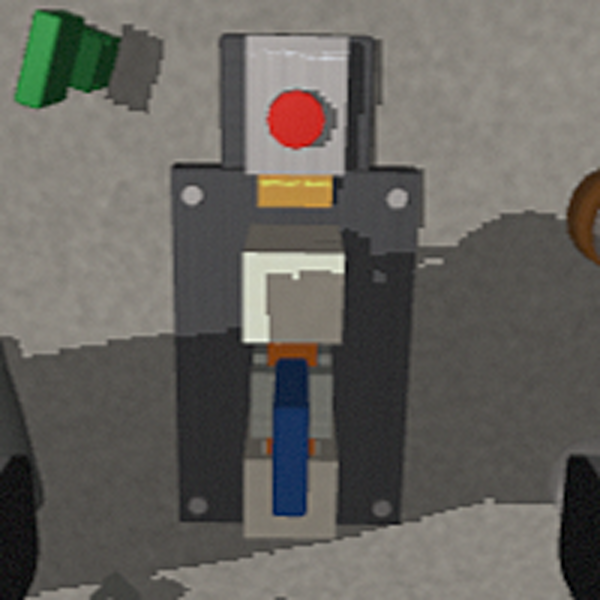

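```bash
python3 -m inch '[{"fingers":1,"tx":-1.3,"ty":14,"tz":0,"turn":-0.01},{"fingers":1,"tx":0,"ty":15,"tz":0,"turn":0},{"fingers":1,"tx":0,"ty":14.5,"tz":-15,"turn":0},{"fingers":1,"tx":0,"ty":0,"tz":-25,"turn":0},{"fingers":1,"tx":0,"ty":0,"tz":-25,"turn":0},{"fingers":1,"tx":0,"ty":0,"tz":-25,"turn":0},{"fingers":1,"tx":0,"ty":0,"tz":-25,"turn":0},{"fingers":1,"tx":0,"ty":0,"tz":-25,"turn":0},{"fingers":1,"tx":0,"ty":0,"tz":-10,"turn":0},{"fingers":1,"tx":0,"ty":0,"tz":0,"turn":0}]'
python3 snap.py 2 wrist side
```

```text
time: 2.7
tool_pos: [0.5853, 0.1729, 0.1008]
orientation: [[0.007, 1.0, -0.004], [1.0, -0.007, -0.001], [-0.001, -0.004, -1.0]]
ft_force: [0.0, -0.1, 0.2]
grip_width: 0.003
```

View pics/wrist2.png

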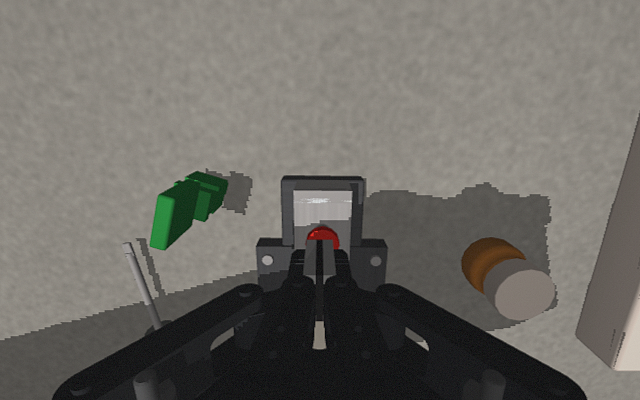

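The closed fingers now sit right above the red head, which peeks out at (322,238). The jaw line is at column 320. I'll push down in small steps.

```bash
python3 -m inch '[{"fingers":1,"tx":0.5,"ty":0,"tz":-4,"turn":0},{"fingers":1,"tx":0,"ty":0,"tz":-4,"turn":0},{"fingers":1,"tx":0,"ty":0,"tz":-3,"turn":0},{"fingers":1,"tx":0,"ty":0,"tz":-2,"turn":0},{"fingers":1,"tx":0,"ty":0,"tz":-2,"turn":0},{"fingers":1,"tx":0,"ty":0,"tz":-2,"turn":0},{"fingers":1,"tx":0,"ty":0,"tz":-2,"turn":0},{"fingers":1,"tx":0,"ty":0,"tz":-2,"turn":0},{"fingers":1,"tx":0,"ty":0,"tz":0,"turn":0},{"fingers":1,"tx":0,"ty":0,"tz":0,"turn":0}]'
```

```text
time: 3.63
tool_pos: [0.5876, 0.172, 0.0825]
orientation: [[0.009, 1.0, 0.0], [1.0, -0.009, 0.0], [0.0, 0.0, -1.0]]
ft_force: [-1.0, -0.5, 1.9]
grip_width: -0.003
```

```bash
python3 -m inch '[{"fingers":1,"tx":0,"ty":0,"tz":-1,"turn":0},{"fingers":1,"tx":0,"ty":0,"tz":-1,"turn":0},{"fingers":1,"tx":0,"ty":0,"tz":-1,"turn":0},{"fingers":1,"tx":0,"ty":0,"tz":-1,"turn":0},{"fingers":1,"tx":0,"ty":0,"tz":-1,"turn":0},{"fingers":1,"tx":0,"ty":0,"tz":-1,"turn":0},{"fingers":1,"tx":0,"ty":0,"tz":-1,"turn":0},{"fingers":1,"tx":0,"ty":0,"tz":-1,"turn":0},{"fingers":1,"tx":0,"ty":0,"tz":0,"turn":0},{"fingers":1,"tx":0,"ty":0,"tz":0,"turn":0}]'
```

```text
time: 4.47
tool_pos: [0.5876, 0.172, 0.0746]
orientation: [[0.009, 1.0, 0.0], [1.0, -0.009, -0.0], [-0.0, 0.0, -1.0]]
ft_force: [-0.9, -2.0, 4.8]
grip_width: -0.0
```

Steady pushing at about 5 N. I'll carry on to the hard stop in 0.5 mm rows.

```bash
python3 -m inch '[{"fingers":1,"tx":0,"ty":0,"tz":-0.5,"turn":0},{"fingers":1,"tx":0,"ty":0,"tz":-0.5,"turn":0},{"fingers":1,"tx":0,"ty":0,"tz":-0.5,"turn":0},{"fingers":1,"tx":0,"ty":0,"tz":-0.5,"turn":0},{"fingers":1,"tx":0,"ty":0,"tz":-0.5,"turn":0},{"fingers":1,"tx":0,"ty":0,"tz":0,"turn":0},{"fingers":1,"tx":0,"ty":0,"tz":0,"turn":0},{"fingers":1,"tx":0,"ty":0,"tz":0,"turn":0},{"fingers":1,"tx":0,"ty":0,"tz":0,"turn":0},{"fingers":1,"tx":0,"ty":0,"tz":0,"turn":0}]'
```

```text
time: 5.3
tool_pos: [0.5876, 0.172, 0.0721]
orientation: [[0.009, 1.0, 0.0], [1.0, -0.009, 0.0], [0.0, 0.0, -1.0]]
ft_force: [-0.5, -1.2, 5.5]
grip_width: 0.001
```

```bash
python3 -m inch '[{"fingers":1,"tx":0,"ty":0,"tz":-0.4,"turn":0},{"fingers":1,"tx":0,"ty":0,"tz":-0.4,"turn":0},{"fingers":1,"tx":0,"ty":0,"tz":-0.4,"turn":0},{"fingers":1,"tx":0,"ty":0,"tz":-0.4,"turn":0},{"fingers":1,"tx":0,"ty":0,"tz":0,"turn":0},{"fingers":1,"tx":0,"ty":0,"tz":0,"turn":0},{"fingers":1,"tx":0,"ty":0,"tz":0,"turn":0},{"fingers":1,"tx":0,"ty":0,"tz":0,"turn":0},{"fingers":1,"tx":0,"ty":0,"tz":0,"turn":0},{"fingers":1,"tx":0,"ty":0,"tz":0,"turn":0}]'
```

```text
time: 6.13
tool_pos: [0.5877, 0.172, 0.072]
orientation: [[0.009, 1.0, 0.001], [1.0, -0.009, 0.0], [0.0, 0.001, -1.0]]
ft_force: [-6.3, -3.1, 16.2]
grip_width: -0.004
```

The pin hit the hard stop at TCP z = 0.072, exactly the predicted home height, with the force jumping to 16 N. Now I'll retreat, open the fingers and look again.

```bash
python3 -m inch '[{"fingers":1,"tx":0,"ty":0,"tz":5,"turn":0},{"fingers":1,"tx":0,"ty":0,"tz":25,"turn":0},{"fingers":1,"tx":0,"ty":0,"tz":30,"turn":0},{"fingers":0,"tx":0,"ty":0,"tz":30,"turn":0},{"fingers":-0.3,"tx":0,"ty":0,"tz":30,"turn":0},{"fingers":-0.3,"tx":0,"ty":-20,"tz":15,"turn":0},{"fingers":-0.3,"tx":0,"ty":-25,"tz":0,"turn":0},{"fingers":-0.3,"tx":0,"ty":-10,"tz":0,"turn":0},{"fingers":-0.3,"tx":0,"ty":0,"tz":0,"turn":0},{"fingers":-0.3,"tx":0,"ty":0,"tz":0,"turn":0}]'
python3 snap.py 3 wrist scene; python3 - <<'E'
from h import *
np.set_printoptions(precision=4,suppress=True)
z=load("wrist3");P=cloud(z);M=masks(z['p'])
for k in ("red","blue","orange"):
    for i,st,c,m in blobs(M[k],5):
        if not(230<c[0]<400 and 50<c[1]<390): continue
        q=P[m]; print(k,st,c,np.median(q,0),q.min(0),q.max(0))
        if k=="blue":
            t=q[(q[:,2]>.108)&(q[:,2]<.12)]
            if len(t): print("top",t.mean(0),t.min(0),t.max(0))
E
```

```text
time: 6.97
tool_pos: [0.5874, 0.1168, 0.2044]
orientation: [[0.01, 1.0, -0.001], [1.0, -0.01, 0.0], [0.0, -0.001, -1.0]]
ft_force: [-0.7, 1.2, 0.6]
grip_width: 0.652
red [308 119  22  22 362] [318.2348 129.9972] [0.5866 0.172  0.0504] [0.5773 0.1626 0.0438] [0.5964 0.1816 0.0526]
blue [311 227  14  63 804] [317.3035 258.7736] [0.5851 0.0766 0.1121] [0.5798 0.0486 0.0717] [0.5907 0.1922 0.3255]
top [0.5852 0.0694 0.1123] [0.5798 0.0486 0.1081] [0.5907 0.0877 0.114 ]
blue [254 328   4   7  15] [255.3333 330.4667] [ 0.5135 -0.049   0.0467] [ 0.512  -0.0502  0.0426] [ 0.5153 -0.0462  0.0509]
orange [309 221  18   7  62] [318.129  224.0161] [0.5857 0.0837 0.0565] [0.577  0.0805 0.0548] [0.5934 0.087  0.0578]
orange [309 258   1   5   5] [309. 260.] [0.5762 0.0447 0.0568] [0.5762 0.0429 0.0558] [0.5763 0.0477 0.0573]
orange [326 258   1   5   5] [326. 260.] [0.5933 0.0452 0.0565] [0.5933 0.0425 0.0563] [0.5933 0.0478 0.0577]
```

View pics/wrist3.png

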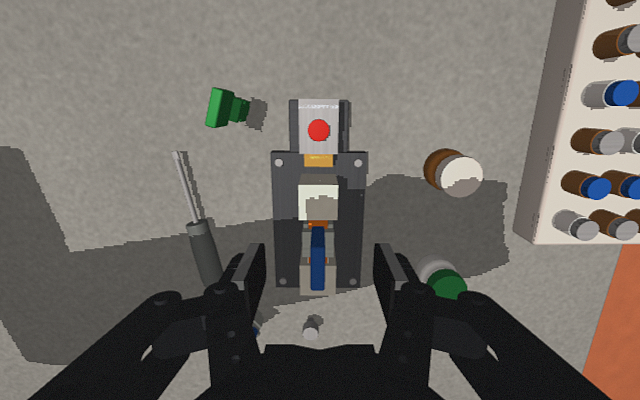

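The pin head now reads z = 0.050, so it's home. The handle top is centred at (0.5852, 0.068, 0.112), and both catches are still in place. I'll move over the handle, descend and grip.

```bash
python3 -m inch '[{"fingers":-0.3,"tx":-2.2,"ty":-10,"tz":0,"turn":0},{"fingers":-0.3,"tx":0,"ty":-20,"tz":0,"turn":0},{"fingers":-0.3,"tx":0,"ty":-18.8,"tz":0,"turn":0},{"fingers":-0.3,"tx":0,"ty":0,"tz":-20,"turn":0},{"fingers":-0.3,"tx":0,"ty":0,"tz":-25,"turn":0},{"fingers":-0.3,"tx":0,"ty":0,"tz":-25,"turn":0},{"fingers":-0.3,"tx":0,"ty":0,"tz":-20,"turn":0},{"fingers":-0.3,"tx":0,"ty":0,"tz":-14,"turn":0},{"fingers":-0.3,"tx":0,"ty":0,"tz":-8,"turn":0},{"fingers":-0.3,"tx":0,"ty":0,"tz":0,"turn":0}]'
python3 snap.py 4 wrist
```

```text
time: 7.9
tool_pos: [0.5842, 0.0682, 0.0911]
orientation: [[0.009, 1.0, -0.003], [1.0, -0.009, -0.0], [-0.0, -0.003, -1.0]]
ft_force: [-0.1, -0.8, -0.8]
grip_width: 0.648
```

View pics/wrist4.png

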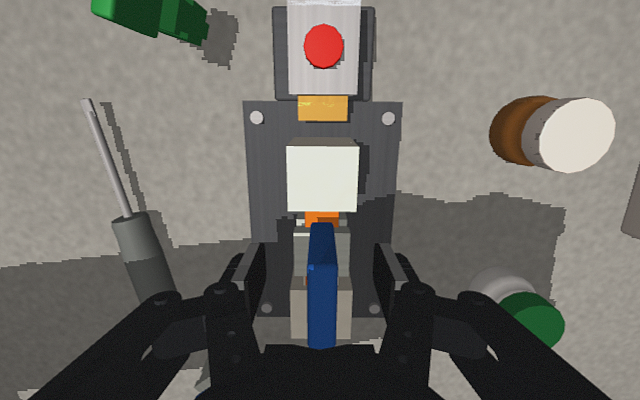

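The blue plate (column 321) is between the open pads at columns 255 and 387. Closing.

```bash
python3 -m inch '[{"fingers":1,"tx":0,"ty":0,"tz":0,"turn":0},{"fingers":1,"tx":0,"ty":0,"tz":0,"turn":0},{"fingers":1,"tx":0,"ty":0,"tz":0,"turn":0},{"fingers":1,"tx":0,"ty":0,"tz":0,"turn":0},{"fingers":1,"tx":0,"ty":0,"tz":0,"turn":0},{"fingers":1,"tx":0,"ty":0,"tz":0,"turn":0},{"fingers":1,"tx":0,"ty":0,"tz":0,"turn":0},{"fingers":1,"tx":0,"ty":0,"tz":0,"turn":0},{"fingers":1,"tx":0,"ty":0,"tz":0,"turn":0},{"fingers":1,"tx":0,"ty":0,"tz":0,"turn":0}]'
```

```text
time: 8.78
tool_pos: [0.5858, 0.0683, 0.0943]
orientation: [[0.009, 1.0, 0.002], [1.0, -0.009, 0.0], [0.0, 0.002, -1.0]]
ft_force: [-0.8, -0.1, 6.5]
grip_width: 0.131
```

Gripped: the opening is 0.131, about 11 mm, which matches the plate. Next I'll rock it towards +y.

```bash
python3 -m inch '[{"fingers":1,"tx":0,"ty":1.5,"tz":1,"turn":0},{"fingers":1,"tx":0,"ty":1.5,"tz":0,"turn":0},{"fingers":1,"tx":0,"ty":1.5,"tz":0,"turn":0},{"fingers":1,"tx":0,"ty":1.5,"tz":0,"turn":0},{"fingers":1,"tx":0,"ty":1.5,"tz":0,"turn":0},{"fingers":1,"tx":0,"ty":1.5,"tz":-0.3,"turn":0},{"fingers":1,"tx":0,"ty":1.5,"tz":-0.3,"turn":0},{"fingers":1,"tx":0,"ty":0.5,"tz":0,"turn":0},{"fingers":1,"tx":0,"ty":0,"tz":0,"turn":0},{"fingers":1,"tx":0,"ty":0,"tz":0,"turn":0}]'
python3 snap.py 5 wrist scene
```

```text
time: 9.62
tool_pos: [0.5856, 0.0772, 0.0941]
orientation: [[0.011, 1.0, 0.001], [1.0, -0.011, -0.004], [-0.004, 0.001, -1.0]]
ft_force: [-0.5, -10.7, 4.3]
grip_width: 0.133
```

View pics/wrist5.png

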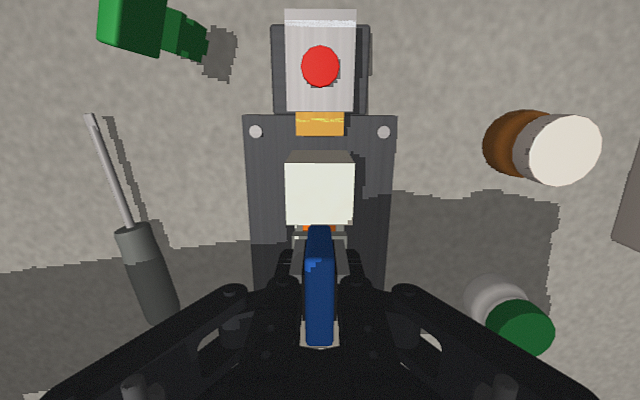

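The handle has moved 9 mm at 11 N, so the catch is moving. I'll go about 3 mm further.

```bash
python3 -m inch '[{"fingers":1,"tx":0,"ty":1,"tz":-0.2,"turn":0},{"fingers":1,"tx":0,"ty":1,"tz":-0.2,"turn":0},{"fingers":1,"tx":0,"ty":1,"tz":-0.2,"turn":0},{"fingers":1,"tx":0,"ty":0.5,"tz":0,"turn":0},{"fingers":1,"tx":0,"ty":0,"tz":0,"turn":0},{"fingers":1,"tx":0,"ty":0,"tz":0,"turn":0},{"fingers":1,"tx":0,"ty":0,"tz":0,"turn":0},{"fingers":1,"tx":0,"ty":0,"tz":0,"turn":0},{"fingers":1,"tx":0,"ty":0,"tz":0,"turn":0},{"fingers":1,"tx":0,"ty":0,"tz":0,"turn":0}]'
python3 snap.py 6 wrist scene side
python3 - <<'E'
from h import *
for n,b in (("scene6",(300,190,390,270)),("wrist6",(260,130,380,350))):
    z=load(n); cv2.imwrite(f"pics/{n}c.png",cv2.resize(z['p'][b[1]:b[3],b[0]:b[2]],None,fx=7 if n[0]=='s' else 2.7,fy=7 if n[0]=='s' else 2.7,interpolation=cv2.INTER_CUBIC))
E
```

```text
time: 10.55
tool_pos: [0.5856, 0.0806, 0.0937]
orientation: [[0.011, 1.0, 0.001], [1.0, -0.011, -0.005], [-0.005, 0.001, -1.0]]
ft_force: [-1.1, -12.8, 5.7]
grip_width: 0.135
```

View pics/scene6c.png

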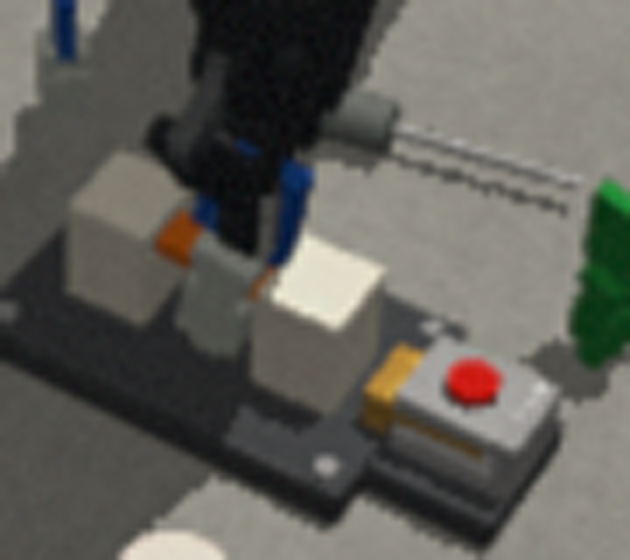

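View pics/wrist6c.png

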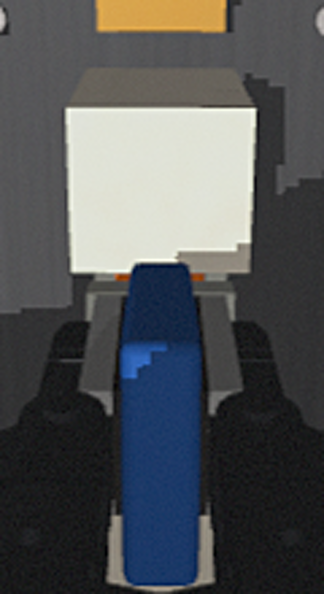

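The block tipped 12.3 mm (0.148 rad). The +y catch now shows only a thin orange sliver by its housing, while the -y catch is fully out. Now rocking the other way.

```bash
python3 -m inch '[{"fingers":1,"tx":0,"ty":-3,"tz":0.4,"turn":0},{"fingers":1,"tx":0,"ty":-3,"tz":0.4,"turn":0},{"fingers":1,"tx":0,"ty":-3,"tz":0,"turn":0},{"fingers":1,"tx":0,"ty":-3,"tz":0,"turn":0},{"fingers":1,"tx":0,"ty":-3,"tz":0,"turn":0},{"fingers":1,"tx":0,"ty":-3,"tz":0,"turn":0},{"fingers":1,"tx":0,"ty":-3,"tz":0,"turn":0},{"fingers":1,"tx":0,"ty":-2,"tz":-0.2,"turn":0},{"fingers":1,"tx":0,"ty":-2,"tz":-0.2,"turn":0},{"fingers":1,"tx":0,"ty":0,"tz":0,"turn":0}]'
```

```text
time: 11.53
tool_pos: [0.5855, 0.0599, 0.0941]
orientation: [[0.007, 1.0, 0.001], [1.0, -0.007, 0.005], [0.005, 0.001, -1.0]]
ft_force: [-1.8, 10.9, 5.1]
grip_width: 0.133
```

```bash
python3 -m inch '[{"fingers":1,"tx":0,"ty":-1.5,"tz":-0.2,"turn":0},{"fingers":1,"tx":0,"ty":-1.5,"tz":-0.2,"turn":0},{"fingers":1,"tx":0,"ty":-1,"tz":-0.2,"turn":0},{"fingers":1,"tx":0,"ty":-0.5,"tz":0,"turn":0},{"fingers":1,"tx":0,"ty":0,"tz":0,"turn":0},{"fingers":1,"tx":0,"ty":0,"tz":0,"turn":0},{"fingers":1,"tx":0,"ty":0,"tz":0,"turn":0},{"fingers":1,"tx":0,"ty":0,"tz":0,"turn":0},{"fingers":1,"tx":0,"ty":0,"tz":0,"turn":0},{"fingers":1,"tx":0,"ty":0,"tz":0,"turn":0}]'
python3 snap.py 7 wrist scene
python3 - <<'E'
from h import *
for n,b in (("scene7",(300,190,390,270)),("wrist7",(260,130,380,350))):
    z=load(n); s=7 if n[0]=='s' else 2.7; cv2.imwrite(f"pics/{n}c.png",cv2.resize(z['p'][b[1]:b[3],b[0]:b[2]],None,fx=s,fy=s,interpolation=cv2.INTER_CUBIC))
E
```

```text
time: 12.37
tool_pos: [0.5855, 0.0558, 0.0938]
orientation: [[0.007, 1.0, 0.001], [1.0, -0.007, 0.005], [0.005, 0.001, -1.0]]
ft_force: [-1.6, 12.8, 6.5]
grip_width: 0.136
```

View pics/scene7c.png

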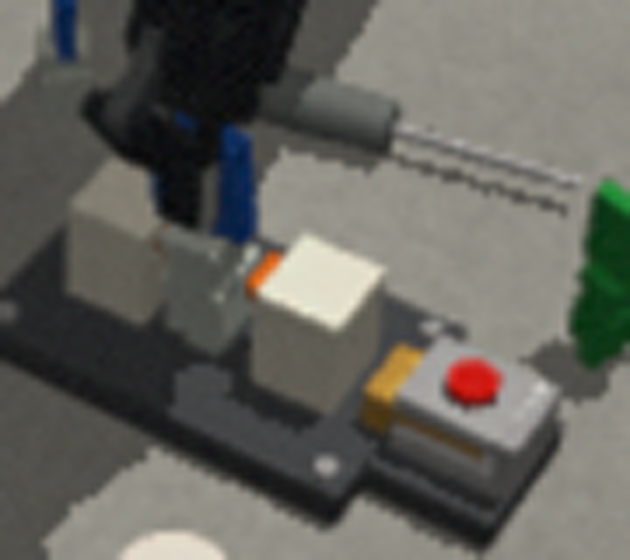

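View pics/wrist7c.png

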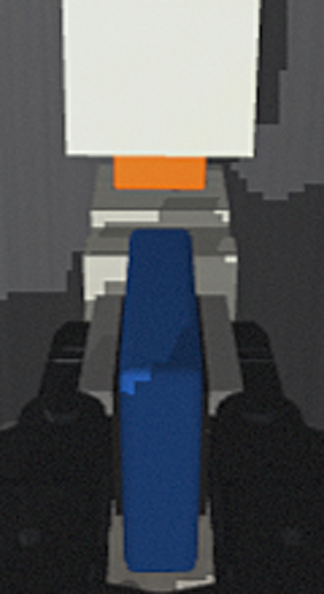

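Now the block leans to -y. The +y catch stands in view, pushed back, and the -y catch is a sliver. Next I'll measure how far the +y catch moved.

```bash
python3 - <<'E'
from h import *
np.set_printoptions(precision=4,suppress=True)
z=load("wrist7");P=cloud(z);M=masks(z['p'])
for i,st,c,m in blobs(M['orange'],5):
    if 260<c[0]<380 and 150<c[1]<260:
        b=(st[0]+st[2]/2, st[1]+st[3]-.5); t=(b[0],st[1])
        print(st,c,np.median(P[m],0),onz(z,*b,.056),onz(z,*t,.056))
E
```

```text
[302 188  34  12 375] [318.48   193.9147] [0.5855 0.0853 0.0565] [0.5855 0.082  0.056 ] [0.5856 0.0886 0.056 ]
```

The +y catch tip is at holder y ≈ +14 mm, outside the body's 13 mm half-width, so it clears. I'll bring the block upright and start a gentle lift.

```bash
python3 -m inch '[{"fingers":1,"tx":0,"ty":-0.5,"tz":0,"turn":0},{"fingers":1,"tx":0,"ty":3,"tz":0.3,"turn":0},{"fingers":1,"tx":0,"ty":3,"tz":0.3,"turn":0},{"fingers":1,"tx":0,"ty":3,"tz":0.2,"turn":0},{"fingers":1,"tx":0,"ty":3,"tz":0,"turn":0},{"fingers":1,"tx":0,"ty":3,"tz":0,"turn":0},{"fingers":1,"tx":0,"ty":0.5,"tz":0,"turn":0},{"fingers":1,"tx":0,"ty":0,"tz":0,"turn":0},{"fingers":1,"tx":0,"ty":0,"tz":0,"turn":0},{"fingers":1,"tx":0,"ty":0,"tz":0,"turn":0}]'
python3 -m inch '[{"fingers":1,"tx":0,"ty":0,"tz":1,"turn":0},{"fingers":1,"tx":0,"ty":0,"tz":1,"turn":0},{"fingers":1,"tx":0,"ty":0,"tz":1,"turn":0},{"fingers":1,"tx":0,"ty":0,"tz":1,"turn":0},{"fingers":1,"tx":0,"ty":0,"tz":1,"turn":0},{"fingers":1,"tx":0,"ty":0,"tz":0,"turn":0},{"fingers":1,"tx":0,"ty":0,"tz":0,"turn":0},{"fingers":1,"tx":0,"ty":0,"tz":0,"turn":0},{"fingers":1,"tx":0,"ty":0,"tz":0,"turn":0},{"fingers":1,"tx":0,"ty":0,"tz":0,"turn":0}]'
python3 snap.py 8 wrist scene
```

```text
time: 13.3
tool_pos: [0.5855, 0.0671, 0.0937]
orientation: [[0.01, 1.0, 0.0], [1.0, -0.01, -0.003], [-0.003, 0.0, -1.0]]
ft_force: [0.3, -5.8, 2.8]
grip_width: 0.133
time: 14.13
tool_pos: [0.5846, 0.0671, 0.0973]
orientation: [[0.01, 1.0, -0.002], [1.0, -0.01, -0.003], [-0.003, -0.002, -1.0]]
ft_force: [-1.0, -5.8, -3.2]
grip_width: 0.133
```

View pics/wrist8.png

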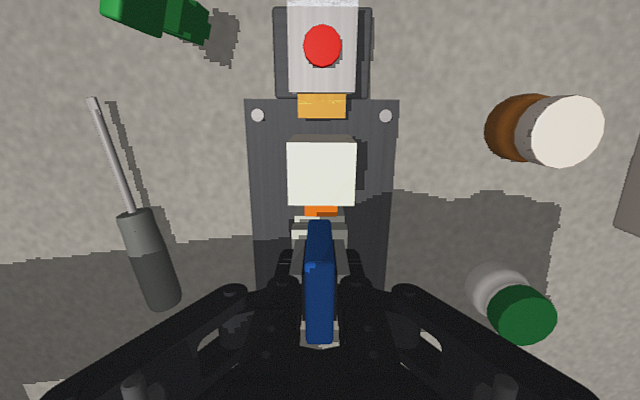

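The block has lifted 3.6 mm with only about 3 N, past the 2 mm lock, so it's free. Lifting straight up.

```bash
python3 -m inch '[{"fingers":1,"tx":0,"ty":-0.8,"tz":1,"turn":0},{"fingers":1,"tx":0,"ty":0,"tz":2,"turn":0},{"fingers":1,"tx":0,"ty":0,"tz":2,"turn":0},{"fingers":1,"tx":0,"ty":0,"tz":2,"turn":0},{"fingers":1,"tx":0,"ty":0,"tz":2,"turn":0},{"fingers":1,"tx":0,"ty":0,"tz":2,"turn":0},{"fingers":1,"tx":0,"ty":0,"tz":2,"turn":0},{"fingers":1,"tx":0,"ty":0,"tz":2,"turn":0},{"fingers":1,"tx":0,"ty":0,"tz":0,"turn":0},{"fingers":1,"tx":0,"ty":0,"tz":0,"turn":0}]'
python3 snap.py 9 wrist scene
```

```text
time: 15.07
tool_pos: [0.5854, 0.0676, 0.1138]
orientation: [[0.009, 1.0, 0.0], [1.0, -0.009, 0.0], [0.0, 0.0, -1.0]]
ft_force: [0.1, 0.2, -2.9]
grip_width: 0.131
```

View pics/wrist9.png

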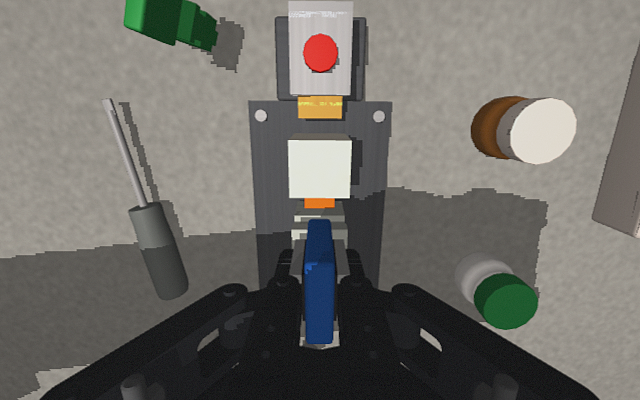

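The block hangs freely, with just its weight on the wrist and the +y catch visibly retracted. I'll raise it another 58 mm.

```bash
python3 -m inch '[{"fingers":1,"tx":0,"ty":0,"tz":4,"turn":0},{"fingers":1,"tx":0,"ty":0,"tz":7,"turn":0},{"fingers":1,"tx":0,"ty":0,"tz":8,"turn":0},{"fingers":1,"tx":0,"ty":0,"tz":9,"turn":0},{"fingers":1,"tx":0,"ty":0,"tz":9,"turn":0},{"fingers":1,"tx":0,"ty":0,"tz":8,"turn":0},{"fingers":1,"tx":0,"ty":0,"tz":7,"turn":0},{"fingers":1,"tx":0,"ty":0,"tz":4,"turn":0},{"fingers":1,"tx":0,"ty":0,"tz":2,"turn":0},{"fingers":1,"tx":0,"ty":0,"tz":0,"turn":0}]'
python3 -m inch '[{"fingers":1,"tx":0,"ty":0,"tz":0,"turn":0},{"fingers":1,"tx":0,"ty":0,"tz":0,"turn":0},{"fingers":1,"tx":0,"ty":0,"tz":0,"turn":0},{"fingers":1,"tx":0,"ty":0,"tz":0,"turn":0},{"fingers":1,"tx":0,"ty":0,"tz":0,"turn":0},{"fingers":1,"tx":0,"ty":0,"tz":0,"turn":0},{"fingers":1,"tx":0,"ty":0,"tz":0,"turn":0},{"fingers":1,"tx":0,"ty":0,"tz":0,"turn":0},{"fingers":1,"tx":0,"ty":0,"tz":0,"turn":0},{"fingers":1,"tx":0,"ty":0,"tz":0,"turn":0}]'
python3 snap.py 10 wrist scene side
python3 - <<'E'
from h import *
np.set_printoptions(precision=4,suppress=True)
z=load("wrist10");P=cloud(z);M=masks(z['p'])
for k in('red','blue','orange'):
  for i,st,c,m in blobs(M[k],5):
    if 230<c[0]<400: print(k,st,c,np.median(P[m],0),P[m].min(0),P[m].max(0))
z=load("scene10");b=(290,160,390,270);P=cloud(z)
cv2.imwrite("pics/scene10c.png",cv2.resize(z['p'][b[1]:b[3],b[0]:b[2]],None,fx=5,fy=5,interpolation=cv2.INTER_CUBIC))
for k in('red','blue','orange'):
  for i,st,c,m in blobs(masks(z['p'])[k],5):
    if 290<c[0]<390 and 160<c[1]<270: print(k,st,c,np.median(P[m],0),P[m].min(0),P[m].max(0))
E
```

```text
time: 16.0
tool_pos: [0.5855, 0.0674, 0.172]
orientation: [[0.009, 1.0, 0.001], [1.0, -0.009, 0.0], [0.0, 0.001, -1.0]]
ft_force: [0.2, 0.3, -2.9]
grip_width: 0.136
time: 16.83
tool_pos: [0.5853, 0.0674, 0.1716]
orientation: [[0.009, 1.0, 0.0], [1.0, -0.009, -0.0], [-0.0, 0.0, -1.0]]
ft_force: [0.7, -0.5, -3.1]
grip_width: 0.132
red [308  52  26  29 565] [319.9823  65.7717] [0.5866 0.1717 0.0504] [0.5776 0.1622 0.0455] [0.5963 0.1812 0.0528]
blue [ 304  220   31  124 3400] [318.9776 282.8129] [0.5852 0.0772 0.1899] [0.5786 0.0465 0.1481] [0.5912 0.1429 0.2927]
orange [308 177  23   8 184] [319.  180.5] [0.5852 0.0855 0.0565] [0.5742 0.07   0.0072] [0.5942 0.1429 0.2927]
red [364 242   7   6  37] [367.0541 244.4324] [0.5884 0.1722 0.0494] [0.5786 0.1637 0.0461] [0.5955 0.1797 0.0532]
blue [308 186   3  12  24] [308.6667 191.    ] [ 0.5106 -0.0515  0.0682] [ 0.4942 -0.0616  0.0438] [ 0.5154 -0.048   0.0739]
blue [336 186   6  18  69] [338.6377 194.4783] [0.5885 0.0824 0.1749] [0.5792 0.0747 0.1466] [0.5926 0.0861 0.1915]
orange [335 227   4   4   6] [336.5    228.8333] [0.5883 0.0829 0.0555] [0.5791 0.0812 0.0542] [0.5929 0.0844 0.0569]
```

View pics/scene10c.png

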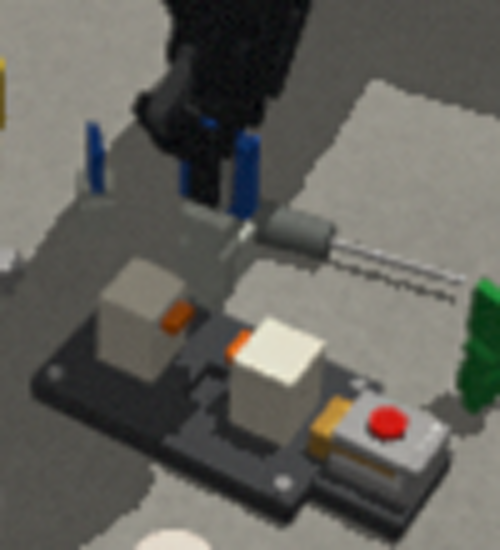

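View pics/wrist10.png

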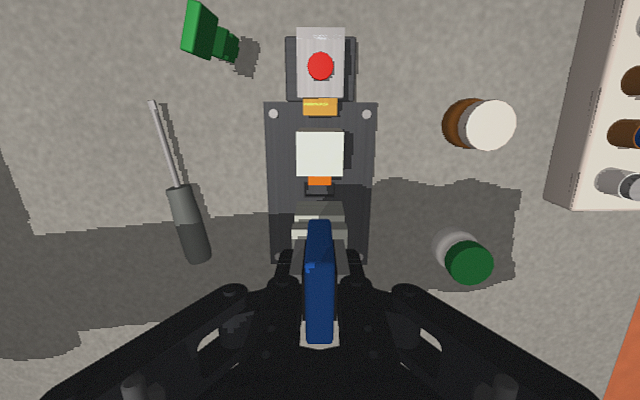

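The block hangs upright with its top at z = 0.190, so the foot is at about 0.084. Both catches (scene crop (178,317) and (238,347)) look retracted. One check on the -y catch, which is in shadow.

```bash
python3 - <<'E'
from h import *
np.set_printoptions(precision=4,suppress=True)
for n in("scene0","scene10"):
    z=load(n);P=cloud(z)
    h=cv2.cvtColor(z['p'],cv2.COLOR_BGR2HSV).astype(int)
    m=((h[...,0]<16)&(h[...,1]>150)&(h[...,2]>60))
    for i,st,c,mm in blobs(m,3):
        if 310<c[0]<350 and 210<c[1]<245:
            q=P[mm]; print(n,st,c,np.median(q,0),q.min(0),q.max(0)); s=q[q[:,2]>.05]; print(s[:,1].min(),s[:,1].max())
E
```

```text
scene0 [322 222   4   5  12] [323.4167 224.0833] [0.5915 0.0446 0.0538] [0.5841 0.0414 0.051 ] [0.594  0.0486 0.0574]
0.041357381342907056 0.048620512796404315
scene0 [334 226   6   6  18] [336.3889 228.3889] [0.5862 0.0814 0.0551] [0.5758 0.0776 0.0487] [0.5937 0.0852 0.0565]
0.07763221638127792 0.08519250605654048
scene10 [322 221   7   6  29] [325.1034 223.4138] [0.5849 0.0479 0.0538] [0.5745 0.0413 0.0492] [0.5938 0.0507 0.0585]
0.041257263671396795 0.05058832992111709
scene10 [335 226   5   6  14] [336.8571 228.2143] [0.584  0.0825 0.0549] [0.5545 0.0616 0.0143] [0.5929 0.0853 0.0598]
0.07993517993641563 0.08527565534426675
```

```bash
python3 - <<'E'
from cell import bot
s=bot.sense(); print(s['time'],s['tool_pos'],s['ft_force'],abs(s['joint_velocities']).max())
print(bot.job_done())
E
```

```text
16.9833 [0.58529522 0.06742171 0.17159025] [ 0.25731596  0.6064657  -3.00503765] 0.0017645358233821747
the job is handed in; nothing more can be done
None
```

I pushed the pin home and rocked the block free, towards the +y catch and then the -y one. I then lifted it straight up and handed the job in at 17 s with it still held above its pocket. The hand-in gives no verdict, so the results below are my own readings.

- **Pin:** it stopped hard at the predicted height, and the red head's top read z = 0.050 m at the end.
- **Catches:** I tipped the handle about 12.4 mm each way at 11–13 N. The +y catch tip now sits about 14.5 mm from the pocket centre and the -y tip about 16.5 mm, both outside the body's 13 mm half-width. The -y reading is the rougher one, because that catch was in shadow and I only had a low-resolution scene view of it. The block also came out with no sign of snagging.
- **Block:** its handle top is at about 0.190 m, which puts the underside at about 0.084 m, roughly 2 cm above the housings. The tool is over the pocket's measured centre, and the wrist carries only about 3 N, close to the block's weight. It looked upright in the pictures, and the arm was still.
- **Bystanders:** nothing touched them as far as the pictures and the wrist force showed. I did not re-measure their positions.

No check failed. While the grip closed, the tool rose about 2 mm and pressed down with about 6 N, but the block stayed seated.

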